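# Clamp a brake disc crosswise and set the probe

## Robot

A 6-joint arm with a two-finger parallel gripper is mounted at the origin on the work surface. World frame = base frame: x ahead of the robot, y to its left, z up, the work surface at z = 0. Lengths are in m, angles in rad, forces in N, time in s.
With the tool pointing down it reaches from about 0.375 to 0.975 m from the base axis. Payload 3.8 kg.
Tool frame: the origin (TCP) lies at the very end of the fingers, on their centre line; the grasp point (between the pads) lies 19 mm behind it (r.grasp_offset is the distance from the TCP to the grasp point, in m); z points along the fingers, y is the line along which they close (so a half turn about z gives the same grasp; the last joint's range is limited). The gripper opens to 88 mm and grips with 3 to 60 N. Pads are 18 mm wide; open, the fingers measure 123 mm over their backs; the gripper's body (75 mm by 187 mm) begins 45 mm behind the grasp point.
Start: joints at [1.137, 0.264, 1.604, -0, 1.274, -0.037], TCP at [0.261, 0.623, 0.239] pointing down, gripper open.
Joint ranges: [-2.63, 2.63], [-0.94, 2.18], [0.31, 2.57], [-1.31, 4.45], [0, 2.66], [-2.55, 2.55]. Speed limits (rad/s): [2.57, 2.57, 3.14, 3.14, 3.14, 3.14].

## Interface

Orientations are given as [roll, pitch, yaw] about the fixed x, y, z axes, in that order (R = Rz(yaw) Ry(pitch) Rx(roll)).
In Python, from cell import r gives the robot as it stands.
- The arm moves only by the shell command python3 jog.py [FORCE], which reads ROWS from standard input. ROWS is a JSON list that holds a single list of rows (three levels of brackets), with 1 to 10 rows, each of 5 numbers: dx, dy, dz in shares of the most that a row can go, 1 being 62.5 mm, then a turn about the tool's z in normalised numbers (1 is 2 pi rad), then the opening from 0.0 (shut) to 1.0 (fully open); each row shifts and turns the commanded pose from where the row before left it, along the tool's axes as they then stand; what a row does not reach is not made up. A row lasts 1/8 s, in which the tool goes at most 0.0625 m and 0.188 rad, less where a joint would pass 70% of its speed; a pose out of reach is approached as far as the arm can. The fingers move at their own pace and stop on an object; FORCE is the grip in N (left out, the last holds). Time passes only in rows, so rows that do not move let the fingers close. It prints the time, the measured TCP pose, the force, the opening and the grip force at its end. Input that does not fit is refused with a message, and nothing moves.
- r.sense(): the state, without advancing time (a new reading comes with each control period).
- r.camera(name): name is "side" or "top" or "wrist"; returns the picture (480x640x3 uint8, blue, green, red); there is no depth.
- r.camera_info(name): a dict with "intrinsics" (3x3 intrinsics, pixels), "rvec" (rotation vector, rad) and "tvec" (3), from world to camera coordinates, as OpenCV has them. Camera axes: x right, y down, z forward; pixel columns grow to the right and rows downward; lengths in m; the calibration is good to about 2 mm. A picture is of the moment at which its call begins: read the wrist's pose just before it. camera_info takes no time and is no camera call; for the wrist camera it gives the pose at the moment of the call.
- r.hand_in(): hands the job in; it is judged then, once.
The state is a dict: "time_s": time; "qpos": joint angles; "qd": joint speeds; "joint_torque": joint torques, N m; "eef_pos": TCP position; "orientation": TCP orientation; "wrist_force": force on the tool from outside, world axes, zero at the start; "moment": the same for the moment, N m; "finger_gap": opening from 0.0 (shut) to 1.0 (fully open); "grip_force": force on a finger pad.
Only numpy, scipy, OpenCV 4.12 (cv2) and the standard library are available. Lean on these libraries where they do the work, as an engineer would, in place of code of your own. Each camera call takes 0.05 s, during which the arm holds its last target. There are 200 camera calls.

## Task

Tighten the four wing nuts that clamp the brake disc on the measuring station, clockwise and crosswise in two passes: first turn each about half way, one opposite pair and then the other pair, and only then turn them all fully home in the same crosswise manner, until each wing points at the disc's centre. Then slide the probe carriage up to its stop so that the stylus touches the disc's rim, and let go. Leave the other things on the bench where they are.

Things in the scene. Friction and masses are not known exactly. Their poses are not given: they have to be found in the camera images.
- nut1 (a joint): turn of wing nut 1 about its stud, rad: grows as the nut is turned clockwise seen from above the disc face; 0 = loosest, 0.7 = half way, 1.4 = fully home against a hard stop. Starts between 0 and 0.25. Stays where it is left; light friction (about 0.1 N m), no spring-back.
- nut1_top (a point): on wing nut 1 (nut 3 faces it), dark steel: stud axis, at the very top, 40 mm off the hat. Round foot 26 mm across, 14 mm high; above it one straight flat wing 50 mm long, 10 mm thick, 26 mm deep. z = stud axis, out of the disc face, 30 degrees from vertical; x along the wing, y across it. Wing points at the disc's centre when home, 80 degrees from that at joint 0.
- nut2 (a joint): turn of wing nut 2 about its stud, rad: grows as the nut is turned clockwise seen from above the disc face; 0 = loosest, 0.7 = half way, 1.4 = fully home against a hard stop. Starts between 0 and 0.25. Stays where it is left; light friction (about 0.1 N m), no spring-back.
- nut2_top (a point): on wing nut 2 (nut 4 faces it), dark steel: stud axis, at the very top, 40 mm off the hat. Round foot 26 mm across, 14 mm high; above it one straight flat wing 50 mm long, 10 mm thick, 26 mm deep. z = stud axis, out of the disc face, 30 degrees from vertical; x along the wing, y across it. Wing points at the disc's centre when home, 80 degrees from that at joint 0.
- nut3 (a joint): turn of wing nut 3 about its stud, rad: grows as the nut is turned clockwise seen from above the disc face; 0 = loosest, 0.7 = half way, 1.4 = fully home against a hard stop. Starts between 0 and 0.25. Stays where it is left; light friction (about 0.1 N m), no spring-back.
- nut3_top (a point): on wing nut 3 (nut 1 faces it), dark steel: stud axis, at the very top, 40 mm off the hat. Round foot 26 mm across, 14 mm high; above it one straight flat wing 50 mm long, 10 mm thick, 26 mm deep. z = stud axis, out of the disc face, 30 degrees from vertical; x along the wing, y across it. Wing points at the disc's centre when home, 80 degrees from that at joint 0.
- nut4 (a joint): turn of wing nut 4 about its stud, rad: grows as the nut is turned clockwise seen from above the disc face; 0 = loosest, 0.7 = half way, 1.4 = fully home against a hard stop. Starts between 0 and 0.25. Stays where it is left; light friction (about 0.1 N m), no spring-back.
- nut4_top (a point): on wing nut 4 (nut 2 faces it), dark steel: stud axis, at the very top, 40 mm off the hat. Round foot 26 mm across, 14 mm high; above it one straight flat wing 50 mm long, 10 mm thick, 26 mm deep. z = stud axis, out of the disc face, 30 degrees from vertical; x along the wing, y across it. Wing points at the disc's centre when home, 80 degrees from that at joint 0.
- station: measuring station bolted to the bench: grey base plate 300 x 500 x 16 mm; origin on the bench under the disc, x and y level, z up. A fixed spindle head leans 30 degrees from vertical towards the station's -x (roughly away from the robot) and carries the disc. On the +y side of the plate the probe carriage runs on a rail along y.
- hat (a point): centre of the top of the hat (bright raised middle, 152 mm across, 35 mm high) of the grey ventilated brake disc, 240 mm across and 24 mm thick; z = disc axis, as leaned. Four wing nuts stand on the hat on a circle 114 mm across, 1, 2, 3, 4 clockwise seen from above, 81 mm between neighbours; the circle may stand rotated. A boss 60 mm across rises 10 mm in the middle.
- carriage (a joint): slide of the probe carriage, m: 0 = drawn back, grows as it moves towards the disc (the station's -y); 0.06 = against its stop, the stylus tip touching the disc's rim. Starts between 0 and 0.02. Friction about 2 N, stays where it is left.
- grip (a point): middle of the top of the upright aluminium grip tab on the probe carriage (black block 58 x 50 x 30 mm): 30 mm along station x, 14 mm thick along station y, 85 mm tall above the block. A square steel probe post, 14 mm wide, stands 34 mm to +x of it (centre to centre), its top 15 mm below the tab's top. Axes as the station's.
- spanner: bystander: a steel spanner lying on the bench; origin near its middle
- spray: bystander: a standing grey spray can, 52 mm across, 150 mm tall; origin under its centre
- gauge_ring: bystander: a steel ring, 70 mm outside, 25 mm high, lying flat; origin under its centre

How it is judged:
On the way, in this order (a step that is already met when the one before it is completed fails the run):
1. first pass: two opposite nuts are turned about half way (past 0.5 rad), the other two not yet (below 0.35) (((value of joint each of nut1, nut3 above 0.5 rad and value of joint each of nut2, nut4 below 0.35 rad) or (value of joint each of nut2, nut4 above 0.5 rad and value of joint each of nut1, nut3 below 0.35 rad))), for 0.1 s.
2. first pass: all four nuts are past 0.5 rad (value of joint each of nut1, nut2, nut3, nut4 above 0.5 rad), for 0.1 s.
3. second pass: two opposite nuts are fully home (past 1.32 rad), the other two not yet (below 1.05) (((value of joint each of nut1, nut3 above 1.32 rad and value of joint each of nut2, nut4 below 1.05 rad) or (value of joint each of nut2, nut4 above 1.32 rad and value of joint each of nut1, nut3 below 1.05 rad))), for 0.1 s.
4. second pass: all four nuts are fully home (past 1.32 rad) (value of joint each of nut1, nut2, nut3, nut4 above 1.32 rad), for 0.1 s.
5. then the probe carriage is slid up to its stop (past 0.057 m) (value of joint carriage above 0.057 m), for 0.1 s.
At the end, for the whole second after the job is handed in: all four nuts are turned past 1.32 rad (home is 1.4) and the probe carriage stands past 0.057 m (stop at 0.06), with the bystanders at rest (all of step 4 and value of joint carriage above 0.057 m and linear speed of each of spanner, spray, gauge_ring below 0.02 m/s); the robot touches nothing.
It fails at once if a nut is turned past 1.05 rad while another is still short of 0.45 rad (one nut tightened too far ahead of the others) (value of joint any of nut1, nut2, nut3, nut4 above 1.05 rad and value of joint any of nut1, nut2, nut3, nut4 below 0.45 rad).
It fails at once if a bystander (spanner, spray can or ring) is moved more than 30 mm (distance of any of spanner, spray, gauge_ring from where it was at the start of the episode above 0.03 m).
It fails at once if the spray can is knocked over (tilts more than 0.5 rad) (angle between spray's own z axis and vertical above 0.5 rad).
It also fails if it takes over 72 s, if anything falls off the work surface, if the arm or the gripper's body presses on something with over 40 N, if the wrist force passes 120 N, or if a joint passes its speed limit or range.

## Working session

There is one attempt and no reset: what is moved stays moved. The work goes in short steps, Python scripts to look and compute and a shell command to move; the robot and the scene stay as the last step left them, time stands still between calls to the robot, and variables do not carry over. Pictures are saved under pics/ and viewed, at most 10 in all, crops included, and the job is handed in when it is done.

```bash
ls; mkdir -p pics
python3 - <<'E'
from cell import r
import cv2
for n in("side","top","wrist"):
    i=r.camera_info(n); print(n,i)
    cv2.imwrite(f"pics/{n}0.png",r.camera(n))
print(r.sense(), r.grasp_offset)
E
```

```text
cell.py
jog.py
pics
side {'intrinsics': array([[591.61068913,   0.        , 319.34004781],
       [  0.        , 591.61068913, 238.36808393],
       [  0.        ,   0.        ,   1.        ]]), 'rvec': array([ 2.25260178, -0.92648672,  0.33929134]), 'tvec': array([-0.38735204,  0.37478715,  1.13538223])}
top {'intrinsics': array([[448.59574993,   0.        , 325.57714753],
       [  0.        , 448.59574993, 243.26317339],
       [  0.        ,   0.        ,   1.        ]]), 'rvec': array([ 2.19026548, -2.17891076,  0.04305215]), 'tvec': array([0.00799562, 0.54866415, 1.30150552])}
wrist {'intrinsics': array([[421.21906358,   0.        , 315.68546204],
       [  0.        , 421.21906358, 241.13292449],
       [  0.        ,   0.        ,   1.        ]]), 'rvec': array([-2.39248526, -1.59282049, -0.24413621]), 'tvec': array([-0.67488444, -0.0427128 ,  0.39132299])}
{'time_s': 0.15, 'qpos': array([ 1.13711668e+00,  2.64556551e-01,  1.60505835e+00,  1.26706660e-05,
        1.27369842e+00, -3.68764871e-02]), 'qd': array([-0.00095271, -0.00365964, -0.00306509, -0.00212686, -0.00022198,
       -0.00074108]), 'joint_torque': array([ 4.47307602e-04, -5.02848566e+01, -3.57468688e+01,  7.29403691e-02,
        2.50364724e-02, -6.93380593e-05]), 'eef_pos': array([0.26062031, 0.62206048, 0.23769095]), 'orientation': array([-3.13987361e+00, -7.55384586e-05,  2.74478571e+00]), 'wrist_force': array([-0.72339089, -0.2148144 ,  0.08903787]), 'moment': array([-0.01238638, -0.00687108,  0.00036814]), 'grip_force': 0.0, 'finger_gap': 0.9973577525876157} 0.0187
```

View pics/side0.png

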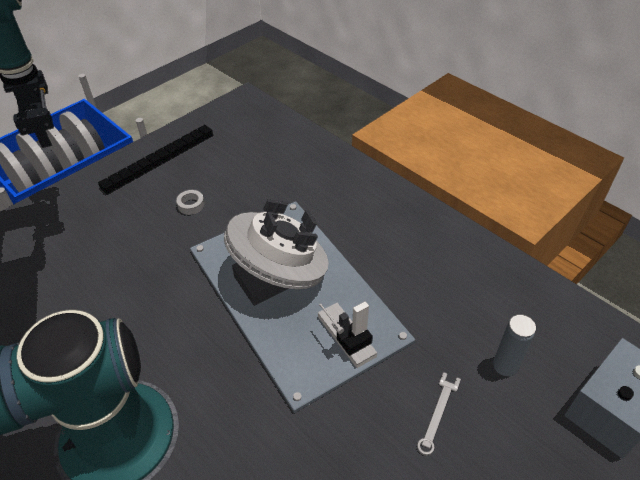

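View pics/top0.png

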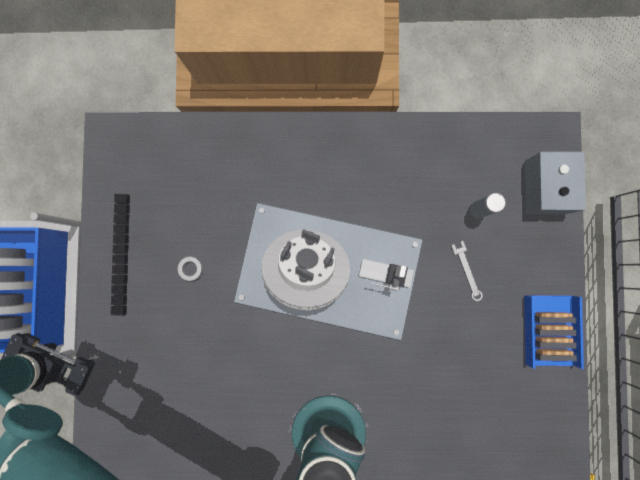

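The side and top views show the disc with four dark nuts at about (310,237), (329,257), (304,273) and (284,256) in the top view. The grip tab is near (403,272), the ring at (189,268), the can at (495,203) and the spanner at (467,271). Next I'll estimate rough positions and plan a wrist view.

```bash
cat > h.py <<'E'
import numpy as np,cv2
from scipy.spatial.transform import Rotation as Ro
from cell import r
def cam(i): return i["intrinsics"],Ro.from_rotvec(np.ravel(i["rvec"])).as_matrix(),np.ravel(i["tvec"])
def ray(i,uv):
    K,R,t=cam(i); return -R.T@t, R.T@np.linalg.inv(K)@[*uv,1]
def atz(i,uv,z):
    c,d=ray(i,uv); return c+d*(z-c[2])/d[2]
def tri(obs):
    A=np.zeros((3,3));b=np.zeros(3)
    for i,uv in obs:
        c,d=ray(i,uv);d=d/np.linalg.norm(d);P=np.eye(3)-np.outer(d,d);A+=P;b+=P@c
    return np.linalg.solve(A,b)
def proj(i,X):
    K,R,t=cam(i); return cv2.projectPoints(np.atleast_2d(np.array(X,float)),R,t,K,None)[0][:,0]
def toolR(): return Ro.from_euler('xyz',r.sense()["orientation"]).as_matrix()
def delta(p): # world target -> tool-axes shift
    s=r.sense(); return toolR().T@(np.array(p)-s["eef_pos"])
E
python3 - <<'E'
from h import *
T,S=r.camera_info("top"),r.camera_info("side")
# boss centre top
print("boss",tri([(T,(307,258)),(S,(287,231))]))
for n,uv,z in [("ring",(189,268),.025),("spray",(495,203),.15),("p1",(262,210),.016),("p2",(415,244),.016),("p3",(397,332),.016),("p4",(241,297),.016),("tab",(403,272),.13)]:print(n,atz(T,uv,z))
W=r.camera_info("wrist");K,R,t=cam(W);Rt=toolR()
print("camera in tool",Rt.T@(-R.T@t-r.sense()["eef_pos"]),"\naxes",np.round(Rt.T@R.T,3))
print(Rt)
E
```

```text
boss [0.50230602 0.05739331 0.14415956]
ring [0.4738359  0.40922134 0.025     ]
spray [ 0.64929583 -0.43687909  0.15      ]
p1 [0.64612595 0.19924775 0.016     ]
p2 [ 0.54766634 -0.25075317  0.016     ]
p3 [ 0.29228341 -0.19740338  0.016     ]
p4 [0.39002566 0.25731543 0.016     ]
tab [ 0.46649244 -0.19774665  0.13      ]
camera in tool [ 0.07802102  0.00108139 -0.1468038 ] 
axes [[ 0.    -0.953 -0.303]
 [ 1.     0.    -0.   ]
 [ 0.    -0.303  0.953]]
[[-9.22299729e-01  3.86474670e-01 -7.34037156e-04]
 [ 3.86475359e-01  9.22298419e-01 -1.55628013e-03]
 [ 7.55384585e-05 -1.71904402e-03 -9.99998520e-01]]
```

The rows are not in the units I measure in: shifts go in shares of 62.5 mm and turns go in shares of 2 pi rad. I convert before sending: -0.043 m is -0.688, -0.042 m is -0.672.

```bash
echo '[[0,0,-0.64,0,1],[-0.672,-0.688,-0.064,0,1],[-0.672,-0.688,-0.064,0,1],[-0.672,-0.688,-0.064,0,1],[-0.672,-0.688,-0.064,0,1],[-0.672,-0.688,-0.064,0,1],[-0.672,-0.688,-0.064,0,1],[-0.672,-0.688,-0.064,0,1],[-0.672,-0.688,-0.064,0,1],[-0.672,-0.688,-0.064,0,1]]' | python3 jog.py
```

```text
refused: ROWS must be a list holding one list of rows, three levels of brackets. Nothing was moved.
```

Wrong form. The message asks for a list holding one list of rows, three levels of brackets, so I'll send the same numbers that way.

```bash
echo '[[[0,0,-0.64,0,1],[-0.672,-0.688,-0.064,0,1],[-0.672,-0.688,-0.064,0,1],[-0.672,-0.688,-0.064,0,1],[-0.672,-0.688,-0.064,0,1],[-0.672,-0.688,-0.064,0,1],[-0.672,-0.688,-0.064,0,1],[-0.672,-0.688,-0.064,0,1],[-0.672,-0.688,-0.064,0,1],[-0.672,-0.688,-0.064,0,1]]]' | python3 jog.py
echo '[[[0,0,0,0.0299,1],[0,0,0,0.0299,1],[0,0,0,0.0299,1],[0,0,0,0.0299,1],[0,0,0,0.0299,1],[0,0,0,0.0299,1],[0,0,0,0.0299,1],[0,0,0,0.0299,1],[0,0,0,0.0299,1],[0,0,0,0.0299,1]]]' | python3 jog.py
echo '[[[0,0,0,0.0299,1],[0,0,0,0.0299,1],[0,0,0,0.0299,1],[0,0,0,0.0299,1],[0,0,0,0.0299,1],[0,0,0,0.0223,1],[0,0,0,0,1]]]' | python3 jog.py
python3 -c "
from h import *
print(delta([.485,.06,.32]),r.sense()['orientation'],r.sense()['qpos'])"
```

```text
time_s: 1.4
eef_pos: [0.4601, 0.1177, 0.3148]
orientation: [3.141, 0.0, 2.745]
wrist_force: [0.6, -0.7, 0.2]
finger_gap: 0.998
grip_force: 0.0
time_s: 2.65
eef_pos: [0.4597, 0.1195, 0.3144]
orientation: [-3.141, 0.0, 0.864]
wrist_force: [-0.2, -0.1, -0.7]
finger_gap: 1.0
grip_force: 0.0
time_s: 3.52
eef_pos: [0.4597, 0.1195, 0.3144]
orientation: [3.141, 0.001, -0.206]
wrist_force: [0.5, -0.1, 0.3]
finger_gap: 0.998
grip_force: 0.0
[ 0.03693309  0.0530474  -0.0055981 ] [ 3.14137059e+00  5.02960279e-04 -2.06147480e-01] [ 2.01842810e-01 -1.61528028e-01  1.91180097e+00 -4.35086556e-06
  1.39186949e+00  1.97878734e+00]
```

In the tool's units: 0.037 m is 0.592, 0.03 m is 0.48.

```bash
echo '[[[0.592,0.48,0,0,1],[0,0.368,-0.096,0,1],[0,0,0,0,1]]]' | python3 jog.py
python3 - <<'E'
from h import *
import pickle
i=r.camera_info("wrist");im=r.camera("wrist");cv2.imwrite("pics/w1.png",im);pickle.dump(i,open("w1.pkl","wb"))
E
```

```text
time_s: 3.9
eef_pos: [0.4854, 0.0591, 0.3209]
orientation: [-3.142, -0.0, -0.208]
wrist_force: [0.4, -0.5, -0.1]
finger_gap: 1.001
grip_force: 0.0
```

View pics/w1.png

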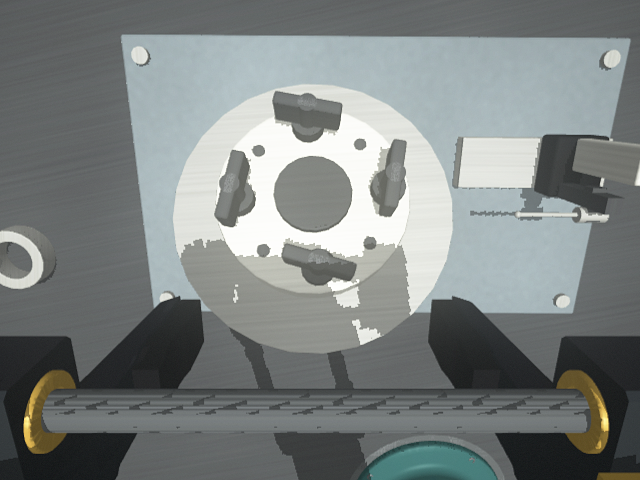

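The wrist view shows the four wings at about (308,105), (397,170), (318,262) and (233,185). The boss is at (313,193), the stylus at (500,213) and the tab at upper right. I'll enlarge it to read wing corners.

Run:
```python
from h import *
im=cv2.imread("pics/w1.png")[80:290,190:450]
cv2.imwrite("pics/w1c.png",cv2.resize(cv2.convertScaleAbs(im,alpha=1.5,beta=20),None,fx=2.85,fy=2.85,interpolation=cv2.INTER_CUBIC))
```

```text
(no output)
```

View pics/w1c.png

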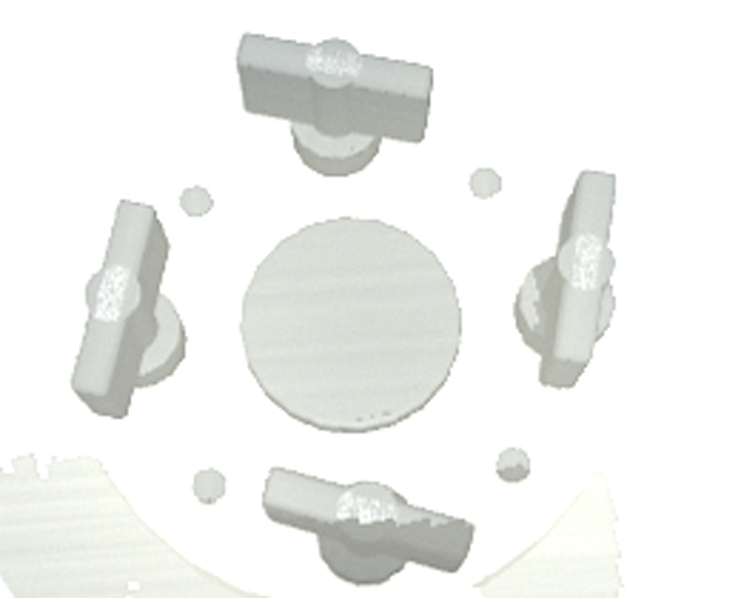

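```bash
cat > fit.py <<'E'
from h import *
import pickle
from scipy.optimize import least_squares
W=pickle.load(open("w1.pkl","rb"));T,S=r.camera_info("top"),r.camera_info("side")
px=lambda u,v:(190+u/2.85-.3,80+v/2.85-.3)
order=["U","R","D","L"]  # clockwise seen from above
hub=[px(333,60),px(586,260),px(369,508),px(111,293)]
ends={0:[px(242,50),px(430,83)],1:[px(599,173),px(571,360)],2:[px(269,487),None],3:[px(137,205),px(88,390)]}
def model(p):
    sy=p[3]; ax=Ro.from_euler('zyx',[sy,-np.pi/6,0]).as_matrix() # leans to station -x
    o=[];
    for k in range(4):
        a=p[4]-k*np.pi/2; c=.057*np.array([np.cos(a),np.sin(a),0]); w=a+1.4-p[5+k]
        d=.025*np.array([np.cos(w),np.sin(w),0]); up=np.array([0,0,.04])
        o.append([p[:3]+ax@(c+up),p[:3]+ax@(c+up+d),p[:3]+ax@(c+up-d),ax@d/.025])
    return ax,o,p[:3]+ax@[0,0,.01]
def res(p):
    ax,o,b=model(p);e=[]
    for k in range(4):
        e.append(proj(W,o[k][0])[0]-hub[k])
        for uv in ends[k]:
            if uv is None: continue
            q=[proj(W,o[k][j])[0]-uv for j in (1,2)]
            e.append(min(q,key=np.linalg.norm))
    e.append(proj(W,b)[0]-px(352,325))
    e.append((proj(T,b)[0]-(307,258))); e.append((proj(S,b)[0]-(287,231)))
    return np.concatenate(e)
best=None
for ph in np.arange(-.8,.8,.2):
  sy0=np.radians(167.6)
  # U nut roughly at station -x => angle pi
  s=least_squares(res,[.50,.057,.14,sy0,np.pi+ph,.1,.1,.1,.1],loss="soft_l1")
  if best is None or s.cost<best.cost: best=s
p=best.x
if __name__=="__main__":
    print("cost",best.cost,"\nhat",p[:3],"yaw",np.degrees(p[3]),"phase",np.degrees(p[4])-180,"q",p[5:]);print(np.round(best.fun,1))
    ax,o,b=model(p);print("n",ax[:,2])
    for k in range(4): print(order[k],o[k][0].round(4),"wing horiz angle",np.degrees(np.arctan2(o[k][3][1],o[k][3][0])))
    np.save("p.npy",p)
E
python3 fit.py
```

```text
cost 136.4720101122977 
hat [0.53739066 0.05549011 0.14734848] yaw 169.650844310773 phase 2.318523396439332 q [ 0.07908425 -0.13369279 -0.59296432  0.24146576]
[  1.4   2.6  -9.6  -0.    8.5   0.5  -0.3   1.2   0.4   0.6   0.3  -6.5
  -3.4 -20.6   3.7  -1.6  -0.1   5.8  -0.4   7.5   0.1  -2.2  -4.8 -39.6
   0.6 -11.7  10.3 -10.4]
n [-0.5        0.         0.8660254]
U [0.5663 0.0475 0.2102] wing horiz angle 70.4029452379451
R [ 0.5105 -0.001   0.178 ] wing horiz angle -11.68728732949015
D [0.4685 0.0635 0.1538] wing horiz angle -75.91457128723866
L [0.5243 0.1119 0.186 ] wing horiz angle 144.55642321285524
```

```bash
sed -i "s/'zyx'/'ZYX'/" fit.py; python3 fit.py
```

```text
cost 11.502417910296277 
hat [0.49886118 0.0594283  0.14260558] yaw 167.16102096441807 phase 5.168668266693942 q [0.09011077 0.08325633 0.12778686 0.11066335]
[ 0.5  2.  -1.6 -0.4  0.7 -0.1 -0.5  0.9 -0.2 -1.3 -0.3 -0.2  0.1  0.7
 -1.5 -0.2  1.6  0.7  1.3 -1.6  0.5  1.  -0.4 -2.  -0.4 -0.7 -0.1 -2.8]
n [ 0.4874992  -0.11110593  0.8660254 ]
U [0.5674 0.0491 0.1489] wing horiz angle 68.6705777294166
R [ 0.5101 -0.0014  0.1747] wing horiz angle -23.64671521526889
D [0.4693 0.0609 0.2056] wing horiz angle -113.21568691781957
L [0.5266 0.1113 0.1798] wing horiz angle 154.55874318519483
```

```bash
cat > plan.py <<'E'
# usage: plan.py NUT q depth_mm : tool-axis shift to the pose gripping NUT at joint q, and the turn
import sys
from h import *
import fit
def go(n,q,depth,p=np.load("p.npy")):
    k="URDL".index(n);p=p.copy();p[5+k]=q
    ax,o,_=fit.model(p);top=o[k][0];d=o[k][3]
    tgt=top-.007*ax[:,2];tgt[2]=top[2]-depth/1000
    s=r.sense();yaw=s["orientation"][2];w=np.arctan2(d[1],d[0])%np.pi
    print(n,"target",tgt.round(4),"shift in tool axes",delta(tgt).round(4),"turn +",round(yaw-w,3),"yaw target",round(w,3),"q6",s["qpos"][5].round(2))
if __name__=="__main__": go(sys.argv[1],float(sys.argv[2]),float(sys.argv[3]))
E
python3 plan.py R 0.1 12; python3 plan.py L 0.1 12;for q in .1 .4 .7 1.0 1.4;do python3 plan.py R $q 12;done|grep -o 'yaw.*'
```

```text
R target [ 0.5067 -0.0006  0.1627] shift in tool axes [0.0334 0.0548 0.158 ] turn + -2.917 yaw target 2.71 q6 1.85
L target [0.5232 0.1121 0.1678] shift in tool axes [ 0.0264 -0.0589  0.1529] turn + -2.917 yaw target 2.71 q6 1.85
yaw target 2.71 q6 1.85
yaw target 2.376 q6 1.85
yaw target 2.065 q6 1.85
yaw target 1.78 q6 1.85
yaw target 1.425 q6 1.85
```

In the tool's units: 0.033 m is 0.528, 0.03 m is 0.48, -0.188 rad is -0.0299.

```bash
echo '[[[0.528,0.48,0.48,-0.0299,0.35]]]' | python3 jog.py >/dev/null; echo '[[[0,0,0.16,-0.0299,0.35],[0,0,0.16,-0.0299,0.35],[0,0,0.16,-0.0299,0.35],[0,0,0.16,-0.0299,0.35],[0,0,0.16,-0.0299,0.35],[0,0,0,-0.0299,0.35],[0,0,0,-0.0299,0.35],[0,0,0,-0.0299,0.35],[0,0,0,-0.0299,0.35],[0,0,0,-0.0299,0.35]]]' | python3 jog.py 
echo '[[[0,0,0,-0.0299,0.35],[0,0,0,-0.0299,0.35],[0,0,0,-0.0299,0.35],[0,0,0,-0.0299,0.35],[0,0,0,-0.0159,0.35],[0,0,0,0,0.35]]]' | python3 jog.py; python3 plan.py R 0.1 12
```

```text
time_s: 5.32
eef_pos: [0.5111, 0.0251, 0.2404]
orientation: [-3.142, -0.001, 1.863]
wrist_force: [-0.8, 0.1, -0.8]
finger_gap: 0.35
grip_force: 0.0
time_s: 6.08
eef_pos: [0.5111, 0.0249, 0.2405]
orientation: [3.141, -0.0, 2.706]
wrist_force: [0.3, -0.1, 1.0]
finger_gap: 0.349
grip_force: 0.0
R target [ 0.5067 -0.0006  0.1627] shift in tool axes [-0.0067 -0.025   0.0778] turn + -0.004 yaw target 2.71 q6 -1.14
```

In the tool's units: 0.03 m is 0.48, 0.028 m is 0.448.

```bash
echo '[[[-0.1072,-0.4,0.32,0,0.35],[0,0,0.48,0,0.35],[0,0,0.448,0,0.35],[0,0,0,0,0.35],[0,0,0,0,0.1],[0,0,0,0,0.1],[0,0,0,0,0.1]]]' | python3 jog.py 15; python3 plan.py R 0.1 12
python3 - <<'E'
from h import *
import pickle
i=r.camera_info("wrist");im=r.camera("wrist");cv2.imwrite("pics/w2.png",im);print(r.sense()["moment"])
E
```

```text
time_s: 6.95
eef_pos: [0.5079, -0.0018, 0.1643]
orientation: [3.141, 0.003, 2.705]
wrist_force: [-0.1, -1.0, 2.4]
finger_gap: 0.12
grip_force: 14.9
R target [ 0.5067 -0.0006  0.1627] shift in tool axes [0.0016 0.0006 0.0016] turn + -0.004 yaw target 2.71 q6 -1.19
[-0.19063049  0.0423899   0.13769274]
```

View pics/w2.png

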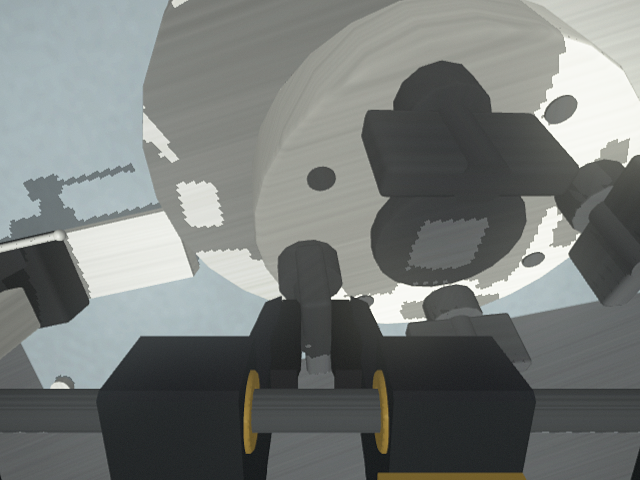

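The fingers hold the right-hand nut's wing at (315,320), with an opening of 10.6 mm, which matches the 10 mm wing. Turning it half way.

In the tool's units: 0.107 rad is 0.017.

```bash
echo '[[[0,0,0,0.017,0.1],[0,0,0,0.017,0.1],[0,0,0,0.017,0.1],[0,0,0,0.017,0.1],[0,0,0,0.017,0.1],[0,0,0,0.017,0.1],[0,0,0,0,0.1]]]' | python3 jog.py; python3 -c "
from h import *
print(r.sense()['moment'])"; python3 plan.py R 0.7 12
```

```text
time_s: 7.88
eef_pos: [0.5078, -0.0035, 0.1651]
orientation: [3.141, 0.005, 2.063]
wrist_force: [-2.2, -6.6, 8.9]
finger_gap: 0.155
grip_force: 17.1
[-1.18426237  0.67340479  0.1895846 ]
R target [ 0.5067 -0.0006  0.1627] shift in tool axes [0.0031 0.0004 0.0024] turn + -0.002 yaw target 2.065 q6 -0.54
```

In the tool's units: -0.04 m is -0.64, -0.165 rad is -0.0263.

```bash
echo '[[[0,0,0,0,0.4],[0,0,0,0,0.4],[0,0,-0.64,0,0.4],[0,0,-0.64,-0.0255,0.35],[0,0,0,-0.0255,0.35],[0,0,0,-0.0255,0.35],[0,0,0,-0.0263,0.35],[0,0,0,0,0.35]]]' | python3 jog.py; python3 plan.py L 0.1 12
python3 - <<'E'
from h import *
import pickle
i=r.camera_info("wrist");im=r.camera("wrist");cv2.imwrite("pics/w3.png",im);pickle.dump(i,open("w3.pkl","wb"))
E
```

```text
time_s: 8.88
eef_pos: [0.5066, -0.0013, 0.2423]
orientation: [3.141, -0.001, 2.706]
wrist_force: [-0.5, 1.1, -1.1]
finger_gap: 0.352
grip_force: 0.0
L target [0.5232 0.1121 0.1678] shift in tool axes [0.0327 0.1098 0.0746] turn + -0.004 yaw target 2.71 q6 -1.19
```

In the tool's units: 0.0549 m is 0.8784, 0.03 m is 0.48.

```bash
echo '[[[0.2608,0.8784,0,0,0.35],[0.2608,0.8784,0,0,0.35],[0,0,0.32,0,0.35],[0,0,0.48,0,0.35],[0,0,0.3936,0,0.35],[0,0,0,0,0.35],[0,0,0,0,0.1],[0,0,0,0,0.1],[0,0,0,0,0.1]]]' | python3 jog.py 15; python3 plan.py L 0.1 12
```

```text
time_s: 10.05
eef_pos: [0.5242, 0.1112, 0.1694]
orientation: [3.141, 0.002, 2.708]
wrist_force: [0.1, -3.3, 1.1]
finger_gap: 0.119
grip_force: 14.9
L target [0.5232 0.1121 0.1678] shift in tool axes [0.0012 0.0004 0.0016] turn + -0.002 yaw target 2.71 q6 -0.97
```

View pics/w3.png

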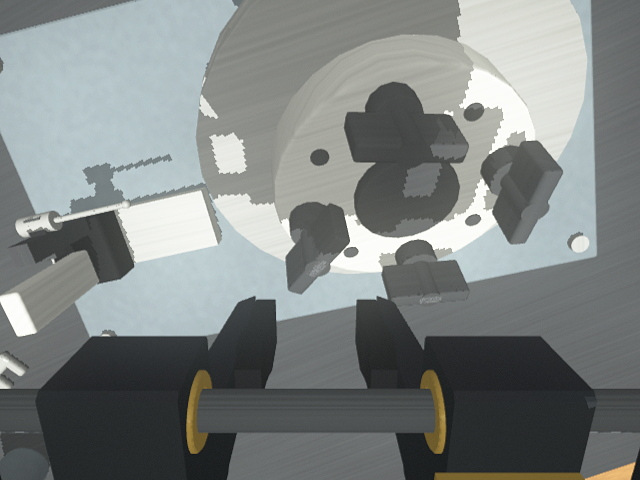

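The picture shows the right-hand nut at (317,250) turned about half way, with the others unchanged. Now I'll turn the left nut.

In the tool's units: 0.107 rad is 0.017.

```bash
echo '[[[0,0,0,0.017,0.1],[0,0,0,0.017,0.1],[0,0,0,0.017,0.1],[0,0,0,0.017,0.1],[0,0,0,0.017,0.1],[0,0,0,0.017,0.1],[0,0,0,0,0.1]]]' | python3 jog.py; echo '[[[0,0,0,0,0.4],[0,0,0,0,0.4],[0,0,-0.64,0,0.4],[0,0,-0.64,0.0239,0.35],[0,0,0,0.0239,0.35],[0,0,0,0.0239,0.35],[0,0,0,0.0239,0.35],[0,0,0,0.0239,0.35],[0,0,0,0.0239,0.35],[0,0,0,0,0.35]]]' | python3 jog.py; python3 plan.py D 0.13 12;python3 plan.py D 0.7 12;python3 plan.py U 0.1 12;python3 plan.py U 0.65 12;python3 plan.py U 0.7 12
```

```text
time_s: 10.92
eef_pos: [0.5243, 0.1098, 0.1701]
orientation: [3.141, 0.004, 2.066]
wrist_force: [-1.4, -6.3, 7.3]
finger_gap: 0.149
grip_force: 17.0
time_s: 12.18
eef_pos: [0.5233, 0.1121, 0.2479]
orientation: [-3.141, -0.0, 1.168]
wrist_force: [0.3, 0.1, 0.5]
finger_gap: 0.349
grip_force: 0.0
D target [0.4659 0.0617 0.1936] shift in tool axes [-0.0689 -0.033   0.0543] turn + 0.004 yaw target 1.164 q6 0.57
D target [0.4659 0.0617 0.1936] shift in tool axes [-0.0689 -0.033   0.0543] turn + 0.53 yaw target 0.638 q6 0.57
U target [0.564  0.0498 0.1369] shift in tool axes [-0.0413  0.0619  0.111 ] turn + -0.022 yaw target 1.19 q6 0.57
U target [0.564  0.0498 0.1369] shift in tool axes [-0.0413  0.0619  0.111 ] turn + 0.481 yaw target 0.687 q6 0.57
U target [0.564  0.0498 0.1369] shift in tool axes [-0.0413  0.0619  0.111 ] turn + 0.53 yaw target 0.638 q6 0.57
```

In the tool's units: -0.0345 m is -0.552, 0.03 m is 0.48.

```bash
echo '[[[-0.552,-0.264,0,0,0.35],[-0.552,-0.264,0,0,0.35],[0,0,0.48,0,0.35],[0,0,0.3888,0,0.35],[0,0,0,0,0.35],[0,0,0,0,0.1],[0,0,0,0,0.1],[0,0,0,0,0.1]]]' | python3 jog.py 15; python3 plan.py D 0.13 12;python3 - <<'E'
from h import *
im=r.camera("wrist");cv2.imwrite("pics/w4.png",im)
E
```

```text
time_s: 13.18
eef_pos: [0.4648, 0.0619, 0.1938]
orientation: [-3.139, 0.0, 1.166]
wrist_force: [-5.4, 3.1, 2.9]
finger_gap: 0.197
grip_force: 13.3
D target [0.4659 0.0617 0.1936] shift in tool axes [0.0002 0.001  0.0001] turn + 0.002 yaw target 1.164 q6 0.48
```

View pics/w4.png

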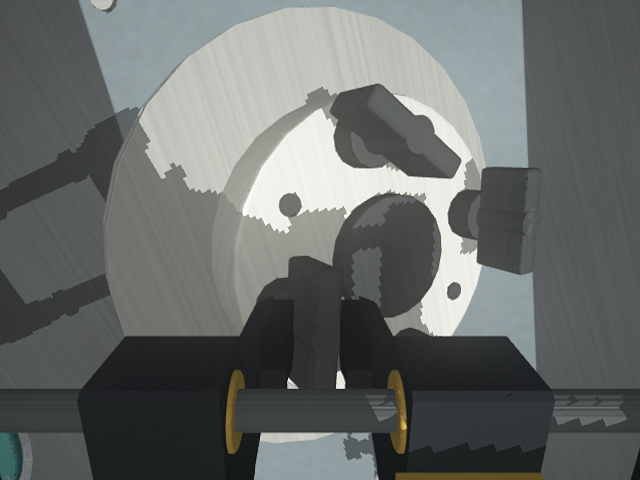

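The fingers straddle the near nut's wing at (315,320). The left nut at (395,130) is half turned, and the low nut at (510,220) is untouched. Now I'll turn the near one.

In the tool's units: 0.11 rad is 0.0175.

```bash
echo '[[[0,0,0,0.0175,0.1],[0,0,0,0.0175,0.1],[0,0,0,0.0175,0.1],[0,0,0,0.0175,0.1],[0,0,0,0.0159,0.1],[0,0,0,0,0.1]]]' | python3 jog.py; echo '[[[0,0,0,0,0.4],[0,0,0,0,0.45],[0,0,-0.64,0,0.45],[0,0,-0.24,0,0.45],[0,0,0,0,0.45]]]' | python3 jog.py; python3 plan.py U 0.1 12;python3 plan.py U 0.65 12
```

```text
time_s: 13.98
eef_pos: [0.4668, 0.0623, 0.1949]
orientation: [-3.141, -0.003, 0.627]
wrist_force: [0.2, 4.5, 4.8]
finger_gap: 0.164
grip_force: 14.6
time_s: 14.6
eef_pos: [0.4668, 0.0611, 0.2499]
orientation: [3.14, -0.002, 0.626]
wrist_force: [0.2, -0.4, -0.1]
finger_gap: 0.451
grip_force: 0.0
U target [0.564  0.0498 0.1369] shift in tool axes [0.0719 0.0659 0.1133] turn + -0.564 yaw target 1.19 q6 1.02
U target [0.564  0.0498 0.1369] shift in tool axes [0.0719 0.0659 0.1133] turn + -0.061 yaw target 0.687 q6 1.02
```

In the tool's units: 0.04 m is 0.64, 0.036 m is 0.576, -0.06 rad is -0.0095.

```bash
echo '[[[0.576,0.528,0,0,0.5],[0.576,0.528,0,-0.0095,0.5],[0,0,0.48,0,0.5],[0,0,0.64,0,0.5],[0,0,0.48,0,0.5],[0,0,0.176,0,0.5],[0,0,0,0,0.5]]]' | python3 jog.py; echo '[[[0,0,0,0,0.1],[0,0,0,0,0.1],[0,0,0,0,0.1],[0,0,0,0,0.1],[0,0,0,0,0.1]]]' | python3 jog.py 25; python3 plan.py U 0.65 10;python3 - <<'E'
from h import *
im=r.camera("wrist");cv2.imwrite("pics/w5.png",im)
E
```

```text
time_s: 15.48
eef_pos: [0.5619, 0.0499, 0.1364]
orientation: [-3.14, 0.002, 0.686]
wrist_force: [-0.4, -0.1, 1.2]
finger_gap: 0.498
grip_force: 0.0
time_s: 16.1
eef_pos: [0.5644, 0.0494, 0.14]
orientation: [3.139, -0.002, 0.686]
wrist_force: [-0.8, -2.8, 5.5]
finger_gap: 0.16
grip_force: 22.1
U target [0.564  0.0498 0.1389] shift in tool axes [ 0.     -0.0006  0.0011] turn + -0.001 yaw target 0.687 q6 0.93
```

View pics/w5.png

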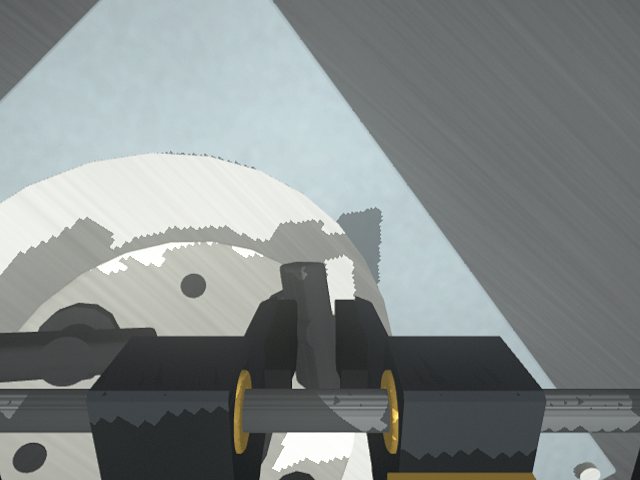

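The low nut's wing at (315,320) is now between the pads and aligned with them, so all four are about half way. I'll hold briefly, then carry this one on home as the start of the second pass.

In the tool's units: 0.11 rad is 0.0175.

```bash
python3 plan.py U 1.4 10; echo '[[[0,0,0,0.008,0.1],[0,0,0,0,0.1],[0,0,0,0,0.1],[0,0,0,0.0175,0.1],[0,0,0,0.0175,0.1],[0,0,0,0.0175,0.1],[0,0,0,0.0175,0.1],[0,0,0,0.0175,0.1],[0,0,0,0,0.1]]]' | python3 jog.py; python3 plan.py U 1.4 10; python3 -c "
from h import *
print(r.sense()['moment'])"
```

```text
U target [0.564  0.0498 0.1389] shift in tool axes [ 0.     -0.0006  0.0011] turn + -2.336 yaw target 3.022 q6 0.93
time_s: 17.27
eef_pos: [0.5654, 0.0491, 0.1406]
orientation: [3.14, -0.006, 0.085]
wrist_force: [0.6, -3.7, 6.5]
finger_gap: 0.121
grip_force: 24.6
U target [0.564  0.0498 0.1389] shift in tool axes [-0.0013 -0.0009  0.0017] turn + -2.937 yaw target 3.022 q6 1.53
[-0.55518377  0.02845037  0.0545104 ]
```

In the tool's units: 0.08 rad is 0.0127.

```bash
for i in 1; do echo '[[[0,0,0,0.0127,0.1],[0,0,0,0.0095,0.1],[0,0,0,0.0095,0.1],[0,0,0,0,0.1]]]' | python3 jog.py; python3 -c "
from h import *
print(r.sense()['moment'])"; done; echo '[[[0,0,0,0.008,0.1],[0,0,0,0,0.1]]]' | python3 jog.py;python3 -c "
from h import *
print(r.sense()['moment'])"
```

```text
time_s: 17.77
eef_pos: [0.5655, 0.0489, 0.1405]
orientation: [3.141, -0.006, -0.115]
wrist_force: [2.0, -4.6, 5.8]
finger_gap: 0.11
grip_force: 24.5
[-0.72077178 -0.01767642  0.03038548]
time_s: 18.02
eef_pos: [0.5654, 0.0488, 0.1405]
orientation: [3.141, -0.006, -0.164]
wrist_force: [1.6, -5.0, 6.2]
finger_gap: 0.112
grip_force: 24.6
[-0.71361985  0.06697793  0.27758437]
```

The rows are not in the units I measure in: shifts go in shares of 62.5 mm and turns go in shares of 2 pi rad. I convert before sending: 0.05 rad is 0.008.

```bash
echo '[[[0,0,0,0.008,0.1],[0,0,0,0,0.1]]]' | python3 jog.py;python3 -c "
from h import *
print(r.sense()['moment'])"; echo '[[[0,0,0,0,0.4],[0,0,0,0,0.4],[0,0,-0.64,0,0.4],[0,0,-0.64,0,0.4],[0,0,-0.48,0,0.4],[0,0,0,0,0.4]]]' | python3 jog.py;python3 plan.py D 0.73 12;python3 plan.py D 1.4 12
```

```text
time_s: 18.27
eef_pos: [0.5653, 0.0487, 0.1405]
orientation: [3.141, -0.006, -0.213]
wrist_force: [2.9, -4.7, 6.5]
finger_gap: 0.118
grip_force: 25.4
[-0.75167959  0.10564091  0.457894  ]
time_s: 19.02
eef_pos: [0.5644, 0.0504, 0.2504]
orientation: [-3.14, -0.005, -0.214]
wrist_force: [0.7, -0.1, -0.1]
finger_gap: 0.397
grip_force: 0.0
D target [0.4659 0.0617 0.1936] shift in tool axes [-0.099   0.01    0.0563] turn + -0.822 yaw target 0.608 q6 1.83
D target [0.4659 0.0617 0.1936] shift in tool axes [-0.099   0.01    0.0563] turn + -3.236 yaw target 3.022 q6 1.83
```

In the tool's units: -0.05 m is -0.8, -0.049 m is -0.784, -0.165 rad is -0.0263.

```bash
echo '[[[-0.8,0.08,0,0,0.4],[-0.784,0.08,0,0,0.4],[0,0,0,-0.0263,0.4],[0,0,0,-0.0263,0.4],[0,0,0,-0.0263,0.4],[0,0,0,-0.0263,0.4],[0,0,0,-0.0255,0.4],[0,0,0,0,0.4]]]' | python3 jog.py; python3 plan.py D 0.73 12
```

```text
time_s: 20.02
eef_pos: [0.4628, 0.0614, 0.2455]
orientation: [-3.14, 0.003, 0.604]
wrist_force: [0.2, 0.1, 0.3]
finger_gap: 0.402
grip_force: 0.0
D target [0.4659 0.0617 0.1936] shift in tool axes [0.0029 0.0016 0.0519] turn + -0.004 yaw target 0.608 q6 1.04
```

In the tool's units: 0.031 m is 0.496, 0.02 m is 0.32.

```bash
echo '[[[0.048,0.0256,0.32,0,0.4],[0,0,0.496,0,0.4],[0,0,0,0,0.4],[0,0,0,0,0.1],[0,0,0,0,0.1],[0,0,0,0,0.1],[0,0,0,0,0.1]]]' | python3 jog.py 25; echo '[[[0,0,0,0.0175,0.1],[0,0,0,0.0175,0.1],[0,0,0,0.0175,0.1],[0,0,0,0.0175,0.1],[0,0,0,0.0175,0.1],[0,0,0,0.0175,0.1],[0,0,0,0.0095,0.1],[0,0,0,0,0.1]]]' | python3 jog.py;python3 -c "
from h import *
print(r.sense()['moment'])";echo '[[[0,0,0,0.008,0.1],[0,0,0,0,0.1]]]' | python3 jog.py;python3 -c "
from h import *
print(r.sense()['moment'])"
```

```text
time_s: 20.9
eef_pos: [0.4678, 0.0623, 0.1979]
orientation: [-3.141, -0.002, 0.606]
wrist_force: [-2.2, 2.9, 3.7]
finger_gap: 0.145
grip_force: 23.3
time_s: 21.9
eef_pos: [0.4691, 0.061, 0.1985]
orientation: [3.141, -0.004, -0.114]
wrist_force: [1.4, -1.7, 5.9]
finger_gap: 0.115
grip_force: 24.7
[-0.18526834  0.18393746  0.04609209]
time_s: 22.15
eef_pos: [0.4691, 0.0608, 0.1985]
orientation: [3.14, -0.004, -0.163]
wrist_force: [0.9, -2.2, 6.3]
finger_gap: 0.111
grip_force: 24.9
[-0.30514492  0.15469208  0.25464538]
```

In the tool's units: 0.05 rad is 0.008.

```bash
echo '[[[0,0,0,0.008,0.1],[0,0,0,0,0.1]]]' | python3 jog.py;python3 -c "
from h import *
print(r.sense()['moment'])"; echo '[[[0,0,0,0,0.4],[0,0,0,0,0.4],[0,0,-0.64,0,0.4],[0,0,-0.24,0,0.4],[0,0,0,0,0.4]]]' | python3 jog.py;for n in R L;do python3 plan.py $n 0.7 12;python3 plan.py $n 1.4 12;done
python3 - <<'E'
from h import *
im=r.camera("wrist");cv2.imwrite("pics/w6.png",im)
E
```

```text
time_s: 22.4
eef_pos: [0.469, 0.0607, 0.1985]
orientation: [3.14, -0.004, -0.212]
wrist_force: [0.9, -2.2, 5.3]
finger_gap: 0.115
grip_force: 25.9
[-0.31832404  0.23569177  0.47203419]
time_s: 23.02
eef_pos: [0.4682, 0.0617, 0.2528]
orientation: [-3.141, -0.003, -0.214]
wrist_force: [0.1, -0.7, 0.0]
finger_gap: 0.404
grip_force: 0.0
R target [ 0.5067 -0.0006  0.1627] shift in tool axes [0.0506 0.0528 0.0902] turn + -2.279 yaw target 2.065 q6 1.86
R target [ 0.5067 -0.0006  0.1627] shift in tool axes [0.0506 0.0528 0.0902] turn + -1.639 yaw target 1.425 q6 1.86
L target [0.5232 0.1121 0.1678] shift in tool axes [ 0.0429 -0.0608  0.0851] turn + -2.279 yaw target 2.065 q6 1.86
L target [0.5232 0.1121 0.1678] shift in tool axes [ 0.0429 -0.0608  0.0851] turn + -1.639 yaw target 1.425 q6 1.86
```

View pics/w6.png

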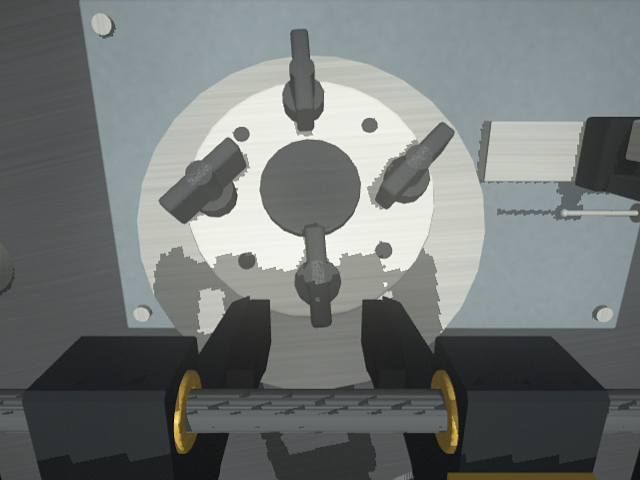

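The picture shows the far (303,80) and near (317,275) nuts radial, so they are home. The left (203,180) and right (415,165) nuts are half way. Now the right one.

In the tool's units: 0.0268 m is 0.4288, 0.026 m is 0.416, -0.188 rad is -0.0299.

```bash
echo '[[[0.4,0.416,0,0,0.4],[0.4096,0.4288,0,0,0.4],[0,0,0,-0.0299,0.4],[0,0,0,-0.0299,0.4],[0,0,0,-0.0299,0.4],[0,0,0,-0.0299,0.4],[0,0,0,-0.0299,0.4],[0,0,0,-0.0299,0.4],[0,0,0,-0.0299,0.4]]]' | python3 jog.py >/dev/null; echo '[[[0,0,0,-0.0299,0.4],[0,0,0,-0.0299,0.4],[0,0,0,-0.0299,0.4],[0,0,0,-0.0299,0.4],[0,0,0,-0.0299,0.4],[0,0,0,-0.0037,0.4],[0,0,0,0,0.4]]]' | python3 jog.py; python3 plan.py R 0.7 12
```

```text
time_s: 25.08
eef_pos: [0.5051, -0.0006, 0.2507]
orientation: [-3.14, -0.001, 2.056]
wrist_force: [0.1, 0.2, 0.1]
finger_gap: 0.4
grip_force: 0.0
R target [ 0.5067 -0.0006  0.1627] shift in tool axes [-0.0008  0.0016  0.0881] turn + -0.009 yaw target 2.065 q6 -0.54
```

In the tool's units: 0.035 m is 0.56, 0.03 m is 0.48.

```bash
echo '[[[-0.0128,0.0256,0.48,0,0.4],[0,0,0.56,0,0.4],[0,0,0.352,0,0.4],[0,0,0,0,0.4],[0,0,0,0,0.1],[0,0,0,0,0.1],[0,0,0,0,0.1],[0,0,0,0,0.1]]]' | python3 jog.py 25; echo '[[[0,0,0,0.0175,0.1],[0,0,0,0.0175,0.1],[0,0,0,0.0175,0.1],[0,0,0,0.0175,0.1],[0,0,0,0.0175,0.1],[0,0,0,0.0127,0.1],[0,0,0,0,0.1]]]' | python3 jog.py;python3 -c "
from h import *
print(r.sense()['moment'])";echo '[[[0,0,0,0.008,0.1],[0,0,0,0,0.1]]]' | python3 jog.py;python3 -c "
from h import *
print(r.sense()['moment'])"
```

```text
time_s: 26.08
eef_pos: [0.5065, -0.0015, 0.1658]
orientation: [-3.139, 0.001, 2.059]
wrist_force: [-4.0, -3.6, 3.7]
finger_gap: 0.154
grip_force: 23.9
time_s: 26.95
eef_pos: [0.5063, -0.0018, 0.1664]
orientation: [-3.14, 0.003, 1.429]
wrist_force: [-6.7, -2.8, 7.3]
finger_gap: 0.161
grip_force: 26.3
[-0.76939794  1.49851937  0.14515169]
time_s: 27.2
eef_pos: [0.5063, -0.0017, 0.1665]
orientation: [-3.14, 0.003, 1.379]
wrist_force: [-6.8, -3.1, 7.3]
finger_gap: 0.165
grip_force: 26.2
[-0.69775166  1.51747376  0.25074218]
```

In the tool's units: 0.05 rad is 0.008.

```bash
echo '[[[0,0,0,0.008,0.1],[0,0,0,0.0048,0.1],[0,0,0,0,0.1]]]' | python3 jog.py;python3 -c "
from h import *
print(r.sense()['moment'])"; echo '[[[0,0,0,0,0.4],[0,0,0,0,0.4],[0,0,-0.64,0,0.4],[0,0,-0.64,-0.0286,0.4],[0,0,0,-0.0286,0.4],[0,0,0,-0.0286,0.4],[0,0,0,-0.0286,0.4],[0,0,0,-0.0064,0.4],[0,0,0,0,0.4]]]' | python3 jog.py;python3 plan.py L 0.7 12
```

```text
time_s: 27.58
eef_pos: [0.5063, -0.0017, 0.1666]
orientation: [-3.14, 0.003, 1.3]
wrist_force: [-7.7, -2.9, 8.1]
finger_gap: 0.167
grip_force: 26.8
[-0.71456448  1.45637349  0.5253365 ]
time_s: 28.7
eef_pos: [0.5077, -0.0005, 0.245]
orientation: [3.141, 0.0, 2.058]
wrist_force: [-0.9, 0.2, -0.2]
finger_gap: 0.398
grip_force: 0.0
L target [0.5232 0.1121 0.1678] shift in tool axes [0.0922 0.0664 0.0772] turn + -0.007 yaw target 2.065 q6 -0.54
```

In the tool's units: 0.046 m is 0.736, 0.035 m is 0.56.

```bash
echo '[[[0.736,0.5312,0,0,0.4],[0.736,0.5312,0,0,0.4],[0,0,0.48,0,0.4],[0,0,0.56,0,0.4],[0,0,0.192,0,0.4],[0,0,0,0,0.4],[0,0,0,0,0.1],[0,0,0,0,0.1],[0,0,0,0,0.1],[0,0,0,0,0.1]]]' | python3 jog.py 25; echo '[[[0,0,0,0.0175,0.1],[0,0,0,0.0175,0.1],[0,0,0,0.0175,0.1],[0,0,0,0.0175,0.1],[0,0,0,0.0175,0.1],[0,0,0,0.0127,0.1],[0,0,0,0.008,0.1],[0,0,0,0,0.1]]]' | python3 jog.py;python3 -c "
from h import *
print(r.sense()['moment'])";echo '[[[0,0,0,0.008,0.1],[0,0,0,0.0048,0.1],[0,0,0,0,0.1]]]' | python3 jog.py;python3 -c "
from h import *
print(r.sense()['moment'])"
```

```text
time_s: 29.95
eef_pos: [0.523, 0.1112, 0.169]
orientation: [-3.142, 0.001, 2.059]
wrist_force: [-4.4, -2.3, 6.7]
finger_gap: 0.157
grip_force: 23.8
time_s: 30.95
eef_pos: [0.5227, 0.1111, 0.1696]
orientation: [-3.142, 0.001, 1.379]
wrist_force: [-5.7, -3.1, 9.0]
finger_gap: 0.173
grip_force: 26.6
[-0.70610014  1.30854272  0.25392098]
time_s: 31.32
eef_pos: [0.5227, 0.1111, 0.1696]
orientation: [3.141, 0.001, 1.3]
wrist_force: [-4.5, -4.1, 9.0]
finger_gap: 0.177
grip_force: 27.3
[-0.65545806  1.29078539  0.5592188 ]
```

In the tool's units: -0.06 m is -0.96, -0.05 m is -0.8, 0.15 rad is 0.0239.

```bash
echo '[[[0,0,0,0,0.4],[0,0,0,0,0.4],[0,0,-0.64,0,0.4],[0,0,-0.96,0,0.4],[0,0,-0.8,0.0239,0.4],[0,0,0,0.0286,0.4],[0,0,0,0.0286,0.4],[0,0,0,0.0286,0.4],[0,0,0,0.0286,0.4],[0,0,0,0.0286,0.4]]]' | python3 jog.py >/dev/null; echo '[[[0,0,0,0.0286,0.4],[0,0,0,0.0286,0.4],[0,0,0,0.0175,0.4],[0,0,0,0,0.4]]]' | python3 jog.py; python3 -c "
from h import *
print(delta([.445,-.04,.33]))"
```

```text
time_s: 33.08
eef_pos: [0.523, 0.1119, 0.3176]
orientation: [-3.141, 0.0, -0.22]
wrist_force: [-0.4, -0.5, 0.2]
finger_gap: 0.402
grip_force: 0.0
[-0.04298932  0.16521654 -0.01248877]
```

In the tool's units: 0.055 m is 0.88, -0.014 m is -0.224.

```bash
echo '[[[-0.224,0.88,-0.064,0,0.4],[-0.224,0.88,-0.064,0,0.4],[-0.224,0.88,-0.064,0,0.4],[0,0,0,0,0.4],[0,0,0,0,0.4]]]' | python3 jog.py
python3 - <<'E'
from h import *
import pickle
i=r.camera_info("wrist");im=r.camera("wrist");pickle.dump(i,open("w7.pkl","wb"));cv2.imwrite("pics/w7r.png",im)
cv2.imwrite("pics/w7.png",cv2.resize(im,(800,600),interpolation=cv2.INTER_CUBIC))
E
```

```text
time_s: 33.7
eef_pos: [0.446, -0.0398, 0.3299]
orientation: [-3.141, -0.001, -0.221]
wrist_force: [0.9, -0.7, -0.6]
finger_gap: 0.4
grip_force: 0.0
```

View pics/w7.png

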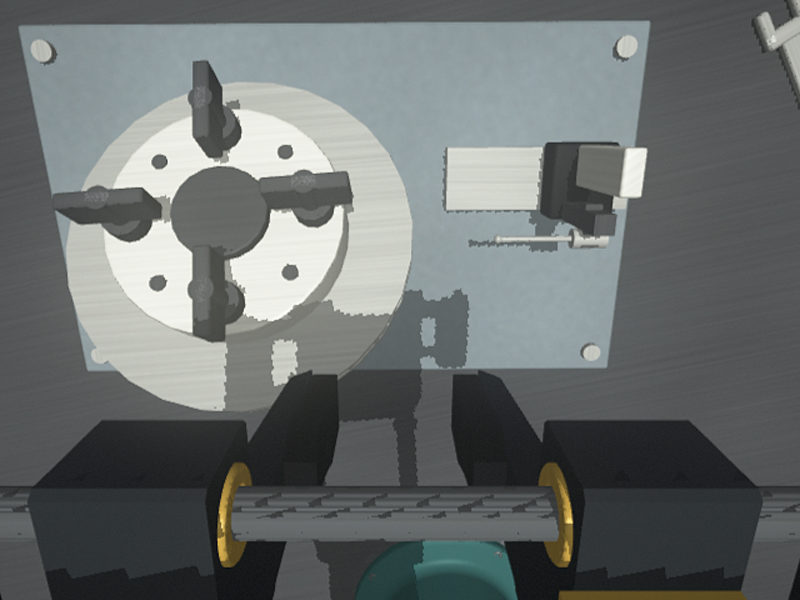

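All four wings now point at the centre. The tab's top face has corners (625,150), (646,149), (642,197) and (618,197) in this view, with the post below it at (600,215). I'll locate the tab.

Run:
```python
from h import *
import pickle
W=pickle.load(open("w7.pkl","rb"));S=r.camera_info("side");T=r.camera_info("top")
s=lambda u,v:((u+.5)*.8-.5,(v+.5)*.8-.5)
g=tri([(W,s(633,173)),(S,(361,307))]);print("WS",g);print("WST",tri([(W,s(633,173)),(S,(361,307)),(T,(403,272))]))
c=[s(625,150),s(646,149),s(642,197),s(618,197)]
for z in (.13,.14,.15,.16):
    P=[atz(W,u,z) for u in c];print(z,np.mean(P,0).round(4),"len",np.linalg.norm(P[0]-P[3]).round(4),np.linalg.norm(P[1]-P[2]).round(4),"thick",np.linalg.norm(P[0]-P[1]).round(4))
p=np.load("p.npy");sy=p[3];print("axes x",np.cos(sy),np.sin(sy))
im=cv2.imread("pics/side0.png")[290:350,330:390]
gm=cv2.cvtColor(im,cv2.COLOR_BGR2GRAY);print(gm[8:34,16:46:2])
```

```text
WS [ 0.46899824 -0.19404995  0.14380578]
WST [ 0.46802935 -0.19464563  0.14446769]
0.13 [ 0.4667 -0.1999  0.13  ] len 0.0294 0.03 thick 0.0132
0.14 [ 0.4684 -0.1957  0.14  ] len 0.0285 0.0292 thick 0.0128
0.15 [ 0.47   -0.1916  0.15  ] len 0.0277 0.0283 thick 0.0125
0.16 [ 0.4717 -0.1875  0.16  ] len 0.0268 0.0274 thick 0.0121
axes x -0.974998406440857 0.22221185260419718
[[130 128 132 130 130 127 130 132 128 129 129 131 125 127 130]
 [131 133 133 131 128 128 131 131 130 131 129 131 126 130 131]
 [128 131 130 132 132 135 134 127 130 128 128 130 128 130 130]
 [130 129 132 131 133 133 130 131 133 155 135 129 130 134 132]
 [132 132 132 131 134 128 129 132 153 227 167 127 133 129 131]
 [133 129 135 135 130 134 130 154 226 223 219 134 132 131 128]
 [134 133 135 131 132 132 153 225 224 225 226 152 129 132 131]
 [133 129 133 131 132 149 224 224 226 228 228 202 129 133 133]
 [134 134 134 133 150 224 228 230 228 227 222 151 130 132 134]
 [133 134 132 135 222 230 227 228 229 227 171 117 130 131 129]
 [132 135 132 134 217 227 230 230 223 182 117 121 132 131 133]
 [129 135 128 130 179 229 230 22
[... 213 characters left out ...]
4 132]
 [105 135 133 128 104 111 121 122 123 123 117 126 132 133 135]
 [ 72 132 129 109 101 115 121 120 121 120 117 125 134 132 132]
 [ 66 115 133 106 104 115 122 119 121 119 121 129 135 133 134]
 [ 67  86 134 112 102 118 121 121 121 120 119 127 136 135 135]
 [ 63  67 133 116 105 117 125 119 119 120 119 127 134 135 136]
 [ 44  64 147 122 103 117 123 125 119 118 119 129 132 135 134]
 [ 33  71 173 119 103 118 123 122 117 119 118 135 131 134 132]
 [ 35  56 176 114 101 118 121 122 118 120 121 133 134 135 132]
 [ 30  39 173 130 104 118 124 119 115 118 120 134 131 134 132]
 [ 37  36 141 121 101 120 121 122 119 118 119 134 134 135 132]
 [ 31  35 125  65 105 117 122 119 120 119 119 133 134 134 134]]
```

```bash
python3 -c "
from h import *
print(delta([.468,-.1945,.123]))"
```

```text
[0.05512167 0.1467775  0.2066269 ]
```

In the tool's units: 0.05 m is 0.8, 0.049 m is 0.784.

```bash
echo '[[[0.2944,0.784,0,0,0.5],[0.2944,0.784,0,0,0.5],[0.2944,0.784,0,0,0.5],[0,0,0.8,0,0.5],[0,0,0.8,0,0.5],[0,0,0.8,0,0.5],[0,0,0.48,0,0.5],[0,0,0.432,0,0.5],[0,0,0,0,0.5]]]' | python3 jog.py; python3 -c "
from h import *
print(delta([.468,-.1945,.123]))"
```

```text
time_s: 34.88
eef_pos: [0.4662, -0.1933, 0.1199]
orientation: [-3.14, 0.006, -0.218]
wrist_force: [-0.0, 0.8, -0.1]
finger_gap: 0.498
grip_force: 0.0
[ 0.00204953  0.00080852 -0.0031111 ]
```

In the tool's units: -0.002 m is -0.032, 0.0008 m is 0.0128.

```bash
echo '[[[0.032,0.0128,-0.032,0,0.1],[0,0,0,0,0.1],[0,0,0,0,0.1],[0,0,0,0,0.1]]]' | python3 jog.py 15; echo '[[[0,-0.16,0,0,0.1],[0,-0.16,0,0,0.1],[0,-0.16,0,0,0.1],[0,-0.096,0,0,0.1],[0,0,0,0,0.1]]]' | python3 jog.py;echo '[[[0,-0.08,0,0,0.1],[0,0,0,0,0.1]]]' | python3 jog.py
```

```text
time_s: 35.38
eef_pos: [0.4706, -0.1962, 0.1263]
orientation: [-3.14, -0.003, -0.222]
wrist_force: [1.8, 4.2, 3.4]
finger_gap: 0.163
grip_force: 15.0
time_s: 36.0
eef_pos: [0.4782, -0.1611, 0.1263]
orientation: [-3.142, -0.003, -0.221]
wrist_force: [0.3, 1.7, 6.4]
finger_gap: 0.161
grip_force: 15.0
time_s: 36.25
eef_pos: [0.4792, -0.1565, 0.1263]
orientation: [3.141, -0.003, -0.221]
wrist_force: [-0.3, 0.1, 5.7]
finger_gap: 0.159
grip_force: 15.0
```

In the tool's units: -0.004 m is -0.064.

```bash
echo '[[[0,-0.064,0,0,0.1],[0,0,0,0,0.1]]]' | python3 jog.py | sed -n 2,4p;echo '[[[0,-0.064,0,0,0.1],[0,0,0,0,0.1]]]' | python3 jog.py| sed -n 2,4p;echo '[[[0,-0.048,0,0,0.1],[0,0,0,0,0.1]]]' | python3 jog.py| sed -n 2,4p
```

```text
eef_pos: [0.48, -0.1528, 0.1263]
orientation: [3.141, -0.003, -0.221]
wrist_force: [-0.7, -0.7, 7.1]
eef_pos: [0.4809, -0.1489, 0.1263]
orientation: [3.141, -0.002, -0.221]
wrist_force: [1.0, 0.2, 7.1]
eef_pos: [0.4815, -0.146, 0.1263]
orientation: [3.141, -0.002, -0.221]
wrist_force: [0.1, -1.4, 7.1]
```

Travel so far is 51 mm, so the stop should be close.

In the tool's units: -0.003 m is -0.048.

```bash
echo '[[[0,-0.048,0,0,0.1],[0,0,0,0,0.1]]]' | python3 jog.py | sed -n 2,4p;echo '[[[0,-0.048,0,0,0.1],[0,0,0,0,0.1]]]' | python3 jog.py| sed -n 2,4p;echo '[[[0,-0.032,0,0,0.1],[0,0,0,0,0.1]]]' | python3 jog.py| sed -n 2,6p
```

```text
eef_pos: [0.4821, -0.1431, 0.1263]
orientation: [3.141, -0.002, -0.221]
wrist_force: [-1.4, -1.0, 6.6]
eef_pos: [0.4828, -0.1402, 0.1263]
orientation: [3.141, -0.002, -0.221]
wrist_force: [-1.2, -0.7, 7.4]
eef_pos: [0.4832, -0.1383, 0.1263]
orientation: [3.141, -0.002, -0.221]
wrist_force: [-1.2, -1.4, 6.9]
finger_gap: 0.153
grip_force: 15.0
```

In the tool's units: -0.003 m is -0.048.

```bash
echo '[[[0,-0.048,0,0,0.1],[0,0,0,0,0.1]]]' | python3 jog.py | sed -n 2,6p;echo '[[[0,-0.048,0,0,0.1],[0,0,0,0,0.1]]]' | python3 jog.py| sed -n 2,6p
python3 - <<'E'
from h import *
im=r.camera("side"); cv2.imwrite("pics/s2.png",im)
d=cv2.absdiff(im,cv2.imread("pics/side0.png")).max(2)
for n,(x,y,w,h) in dict(ring=(170,185,40,35),can=(490,310,55,72),span=(410,370,60,90)).items(): print(n,(d[y:y+h,x:x+w]>40).sum())
E
```

```text
eef_pos: [0.4834, -0.1374, 0.1263]
orientation: [3.137, -0.002, -0.22]
wrist_force: [-2.9, -8.6, 5.8]
finger_gap: 0.153
grip_force: 15.0
eef_pos: [0.4834, -0.1373, 0.1262]
orientation: [3.131, -0.002, -0.219]
wrist_force: [-5.1, -19.5, 6.3]
finger_gap: 0.154
grip_force: 15.0
ring 0
can 0
span 0
```

In the tool's units: -0.05 m is -0.8, -0.04 m is -0.64.

```bash
echo '[[[0,0,0,0,0.5],[0,0,0,0,0.5],[0,0.048,0,0,0.5],[0,0,-0.64,0,0.5],[0,0,-0.8,0,0.5],[0,0,-0.8,0,0.5],[0,0,-0.8,0,0.5],[0,0,0,0,0.5]]]' | python3 jog.py
python3 - <<'E'
from h import *
import pickle
i=r.camera_info("wrist");im=r.camera("wrist");cv2.imwrite("pics/w8.png",im)
# expected tab-top position from side view: brightness centroid vs before
W=i;p=np.load("p.npy");u=np.array([-np.sin(p[3]),np.cos(p[3]),0])
S=r.camera_info("side");a=r.camera("side");b=cv2.imread("pics/side0.png")
def cen(img):
    m=(img[285:330,325:385].min(2)>195).astype(np.uint8);n,l,st,c=cv2.connectedComponentsWithStats(m);k=1+st[1:,4].argmax();return c[k]+[325,285],st[k,4]
ca,cb=cen(a),cen(b);print(ca,cb)
g=.1437;A,B=atz(S,ca[0],g),atz(S,cb[0],g);print("slid",(A-B)@-u,A-B)
E
```

```text
time_s: 39.3
eef_pos: [0.4853, -0.1357, 0.32]
orientation: [3.141, -0.009, -0.221]
wrist_force: [0.3, -0.4, -1.4]
finger_gap: 0.499
grip_force: 0.0
(array([343.55, 287.3 ]), np.int32(60)) (array([360.83333333, 306.33333333]), np.int32(72))
slid 0.05681748759866169 [0.00963767 0.05607792 0.        ]
```

Run:
```python
from h import *
p=np.load("p.npy");u=np.array([-np.sin(p[3]),np.cos(p[3]),0])
S=r.camera_info("side")
def cen(img):
    m=(img[270:330,325:385].min(2)>195).astype(np.uint8);n,l,st,c=cv2.connectedComponentsWithStats(m);k=1+st[1:,4].argmax();return c[k]+[325,270],st[k]
a=r.camera("side")
for f in (cv2.imread("pics/s2.png"),): print("gripped",cen(f))
ca,cb=cen(a),cen(cv2.imread("pics/side0.png"));print(ca,cb)
A,B=atz(S,ca[0],.1437),atz(S,cb[0],.1437);print("slid",(A-B)@-u)
```

```text
Traceback (most recent call last):
ValueError: attempt to get argmax of an empty sequence
```

Run:
```python
from h import *
p=np.load("p.npy");u=np.array([-np.sin(p[3]),np.cos(p[3]),0])
S=r.camera_info("side")
def cen(img):
    m=(img[265:330,325:385].min(2)>195).astype(np.uint8);n,l,st,c=cv2.connectedComponentsWithStats(m);k=1+st[1:,4].argmax();return c[k]+[325,265],st[k]
a=r.camera("side")
ca,cb=cen(a),cen(cv2.imread("pics/side0.png"));print(ca,cb)
A,B=atz(S,ca[0],.1437),atz(S,cb[0],.1437);print("slid",(A-B)@-u)
```

```text
(array([344.16666667, 286.66666667]), array([12, 17, 15, 10, 72], dtype=int32)) (array([360.83333333, 306.33333333]), array([29, 37, 15, 10, 72], dtype=int32))
slid 0.057491792750991665
```

The slide estimate, 57.5 mm plus an unknown start offset, is close to the threshold. I'll nudge the tab once more with one open finger to be sure it is at the stop.

In the tool's units: 0.05 m is 0.8, 0.043 m is 0.688.

```bash
echo '[[[0,0,0.8,0,0.5],[0,0,0.8,0,0.5],[0,0,0.8,0,0.5],[0,0,0.688,0,0.5],[0,0,0,0,0.5],[0,-0.128,0,0,0.5],[0,-0.064,0,0,0.5],[0,0,0,0,0.5]]]' | python3 jog.py | sed -n 2,4p; echo '[[[0,-0.048,0,0,0.5],[0,0,0,0,0.5]]]' | python3 jog.py | sed -n 2,4p; echo '[[[0,-0.048,0,0,0.5],[0,0,0,0,0.5]]]' | python3 jog.py | sed -n 2,4p
```

```text
eef_pos: [0.487, -0.1235, 0.1237]
orientation: [3.141, -0.003, -0.22]
wrist_force: [-0.0, -1.5, 0.2]
eef_pos: [0.487, -0.1228, 0.1234]
orientation: [3.137, -0.003, -0.22]
wrist_force: [-2.2, -7.8, 3.9]
eef_pos: [0.487, -0.1227, 0.1233]
orientation: [3.132, -0.003, -0.219]
wrist_force: [-4.7, -16.5, 1.1]
```

Contact is firm at the stop (force rises with no movement). I'll back off, lift and hand in.

In the tool's units: -0.05 m is -0.8, -0.04 m is -0.64.

```bash
echo '[[[0,0.128,0,0,0.5],[0,0.16,0,0,0.5],[0,0,0,0,0.5],[0,0,-0.8,0,0.5],[0,0,-0.8,0,0.5],[0,0,-0.8,0,0.5],[0,0,-0.64,0,0.5],[0,0,0,0,0.5],[0,0,0,0,0.5]]]' | python3 jog.py ; python3 -c "
from cell import r
print(r.hand_in())"
```

```text
time_s: 42.12
eef_pos: [0.4825, -0.1349, 0.3107]
orientation: [-3.141, 0.001, -0.221]
wrist_force: [0.2, 0.8, -0.4]
finger_gap: 0.504
grip_force: 0.0
the job is handed in; nothing more can be done
None
```

I tightened all four wing nuts crosswise in two passes until each met its stop, slid the probe carriage to its stop and let go, left the bystanders untouched, and handed the job in at 42 s; the hand-in returned no verdict.

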